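# Close the stoneware storage jars with their own lids

### The arm

A 6-joint arm with a two-finger parallel gripper is mounted at the origin on a cart in front of the work surface, level with it; the furniture and walls round the work are solid. World frame = base frame: x ahead of the robot, y to its left, z up, the work surface at z = 0. Lengths are in m, angles in rad, forces in N, time in s.
With the tool pointing down it reaches from about 0.425 to 0.95 m from the base axis. Payload 3.5 kg.
Tool frame: the origin (TCP) lies at the very end of the fingers, on their centre line; the grasp point (between the pads) lies ctrl.tcp_to_grasp behind it (ctrl.tcp_to_grasp is the distance from the TCP to the grasp point, in m); z points along the fingers, y is the line along which they close (so a half turn about z gives the same grasp; the last joint's range is limited). The gripper opens to 85 mm and grips with 20 to 120 N. Pads are 22 mm wide; open, the fingers measure 114 mm over their backs; the gripper's body (76 mm by 85 mm) begins 54 mm behind the grasp point. The pads swing forward as they close: fully open they stand 13 mm farther back than shut.
Start: joints at [1.171, 0.286, 1.577, -0, 1.279, -0.15], TCP at [0.167, 0.654, 0.205] pointing down, gripper open.
Joint ranges: [-2.77, 2.77], [-0.9, 2.22], [0.21, 2.48], [-1.53, 4.67], [0.24, 2.81], [-2.84, 2.84]. Speed limits (rad/s): [2.79, 2.79, 3.14, 3.14, 3.14, 3.14].

### API

Orientations are given as a unit quaternion [x, y, z, w].
In Python, from plant import ctrl gives the robot as it stands.
- The arm moves only by the shell command python3 -m inch 'ROWS' [FORCE]. ROWS is JSON, a list of rows, each an object with "slide": the shift along the tool's x, y, z in cm, a list of three; "turn": the turn about the tool's z in rad; "grip": the finger opening in cm, from 0 to 8.54. A call has 1 to 20 rows; each row is the pose to reach, as a shift and turn from the pose commanded when the call began, along the tool's axes at that moment; what a row does not reach only later rows make up. A row lasts 1/10 s, in which the tool goes at most 50 mm and 8.59 degrees, less where a joint would pass 70% of its speed; a pose out of reach is approached as far as the arm can. A call with a gripper value outside its range is refused whole. The fingers move at their own pace and stop on an object; FORCE is the grip in N (left out, the last holds). Time passes only in rows, so rows that repeat a pose let the fingers close. It gives the time, the measured TCP pose, the force, the opening and the grip force at its end, in the units of the state.
- ctrl.get_state(): the state, without advancing time (a new reading comes with each control period).
- ctrl.read_camera(name): name is "scene" or "top"; returns (picture, depth): 420x560x3 uint8, red, green, blue; 420x560 float32, m along the optical axis (not along the pixel's ray), 0 where there is no reading.
- ctrl.camera_info(name): a dict with "K" (3x3 intrinsics, pixels), "D" ([k1, k2, p1, p2, k3] as OpenCV has them; the pictures are not rectified), "camera_from_world" (4x4, takes a point from world to camera coordinates). Camera axes: x right, y down, z forward; pixel columns grow to the right and rows downward; lengths in m; the calibration is good to about 2 mm. A picture is of the moment at which its call begins. camera_info takes no time and is no camera call.
- ctrl.sign_off(): hands the job in; it is judged then, once.
The state is a dict: "time": time; "qpos": joint angles; "dq": joint speeds; "joint_efforts": joint torques, N m; "eef_pos": TCP position; "tcp_rot": TCP orientation; "contact_force": force on the tool from outside, world axes, zero at the start; "wrist_torque": the same for the moment, N m; "opening": opening from 0.0 (shut) to 1.0 (fully open); "finger_force": force on a finger pad.
Only numpy, scipy, OpenCV 4.12 (cv2) and the standard library are available. Lean on these libraries where they do the work, as an engineer would, in place of code of your own. Each camera call takes 0.05 s, during which the arm holds its last target. There are 200 camera calls.

### The job

The set of four stoneware storage jars has been washed and dried: close every jar with the bamboo lid made for it, so that the plug is inside the mouth and the plate lies flat on the rim all round. Lower each lid into place rather than letting it fall, leave the jars standing where they are, and do not disturb the pepper mill and the mug behind them.

Things in the scene. Friction and masses are not known exactly. Their poses are not given: they have to be found in the camera images.
- lid_large_centre (a point): Lid of the large round jar: round plate 108 mm across, round grip 27 mm across. Point: its centre, 25 mm above the underside, z up. 50 mm high: white tapered plug 0-14 mm (4 mm a side smaller than the jar's mouth, its foot 12 mm), bamboo plate 14-23, grip 23-50. Stands on its plug. Seated, the point is 11 mm above the rim. Under 0.25 kg.
- lid_small_centre (a point): Lid of the small round jar: round plate 82 mm across, round grip 27 mm across. Point: its centre, 25 mm above the underside, z up. 50 mm high: white tapered plug 0-14 mm (4 mm a side smaller than the jar's mouth, its foot 12 mm), bamboo plate 14-23, grip 23-50. Stands on its plug. Seated, the point is 11 mm above the rim. Under 0.25 kg.
- lid_square_centre (a point): Lid of the square jar: plate 96 x 96 mm, sides along x and y; bar grip 18 mm along x, 50 mm along y. Point: its centre, 25 mm above the underside, z up. 50 mm high: white tapered plug 0-14 mm (4 mm a side smaller than the jar's mouth, its foot 12 mm), bamboo plate 14-23, grip 23-50. Stands on its plug. Seated, the point is 11 mm above the rim. Under 0.25 kg.
- lid_oblong_centre (a point): Lid of the oblong jar: plate 80 mm along x, 116 mm along y; bar grip 18 mm along x, 50 mm along y. Point: its centre, 25 mm above the underside, z up. 50 mm high: white tapered plug 0-14 mm (4 mm a side smaller than the jar's mouth, its foot 12 mm), bamboo plate 14-23, grip 23-50. Stands on its plug. Seated, the point is 11 mm above the rim. Under 0.25 kg.
- jar_large_mouth (a point): Large round stoneware jar: 104 mm across, 95 mm tall. Cream with a blue-green lower part, open at the top, wall 6 mm, hollow to an 8 mm floor. Point: centre of the mouth at rim height, z up. Stands loose on the worktop, 0.4 to 0.9 kg.
- jar_small_mouth (a point): Small round stoneware jar: 78 mm across, 75 mm tall. Cream with a blue-green lower part, open at the top, wall 6 mm, hollow to an 8 mm floor. Point: centre of the mouth at rim height, z up. Stands loose on the worktop, 0.4 to 0.9 kg.
- jar_square_mouth (a point): Square stoneware jar: 92 x 92 mm, rounded corners (20 mm), 85 mm tall, sides along the point's x and y. Cream with a blue-green lower part, open at the top, wall 6 mm, hollow to an 8 mm floor. Point: centre of the mouth at rim height, z up. Stands loose on the worktop, 0.4 to 0.9 kg.
- jar_oblong_mouth (a point): Low oblong stoneware jar: 76 mm along the point's x, 112 mm along its y, rounded corners (24 mm), 58 mm tall. Cream with a blue-green lower part, open at the top, wall 6 mm, hollow to an 8 mm floor. Point: centre of the mouth at rim height, z up. Stands loose on the worktop, 0.4 to 0.9 kg.
- pepper_mill_centre (a point): Turned wooden pepper mill, 58 mm across, 170 mm tall, standing loose behind the jars. The point is its centre, 85 mm above the worktop. Not part of the job. (Above it hangs a fixed wall cabinet: underside 0.43 m above the worktop, front at x = 0.64, from y = -0.30 to 0.13; keep the wrist in front of it.)
- heart_mug_centre (a point): Pink mug with a heart, 73 mm across (106 mm with its handle), 88 mm tall, standing loose behind the jars. The point is its centre, 44 mm above the worktop. Not part of the job.

How it is judged:
At the end, for the whole second after the job is handed in: Each of the four lids is seated on its own jar: centred on the mouth within 8 mm, its plate down on the rim (lid centre 7 to 14 mm above the rim), level within 0.06 rad, lid and upright jar at rest (horizontal distance between lid_large_centre and jar_large_mouth below 0.008 m and z of lid_large_centre in the frame of jar_large_mouth between 0.007 and 0.014 m and angle between each of lid_large_centre, jar_large_mouth, lid_small_centre, jar_small_mouth, lid_square_centre, jar_square_mouth, lid_oblong_centre, jar_oblong_mouth's own z axis and vertical below 0.06 rad and linear speed of each of lid_large, jar_large, lid_small, jar_small, lid_square, jar_square, lid_oblong, jar_oblong below 0.02 m/s and horizontal distance between lid_small_centre and jar_small_mouth below 0.008 m and z of lid_small_centre in the frame of jar_small_mouth between 0.007 and 0.014 m and horizontal distance between lid_square_centre and jar_square_mouth below 0.008 m and z of lid_square_centre in the frame of jar_square_mouth between 0.007 and 0.014 m and horizontal distance between lid_oblong_centre and jar_oblong_mouth below 0.008 m and z of lid_oblong_centre in the frame of jar_oblong_mouth between 0.007 and 0.014 m); the robot touches nothing.
It fails at once if a jar was pushed more than 4 cm from where it stood, or tipped over (distance of any of jar_large_mouth, jar_small_mouth, jar_square_mouth, jar_oblong_mouth from where it was at the start of the episode above 0.04 m or angle between any of jar_large_mouth, jar_small_mouth, jar_square_mouth, jar_oblong_mouth's own z axis and vertical above 0.5 rad).
It fails at once if a lid fell freely onto its jar from more than 25 mm above its seat, instead of being lowered ((contact force between lid_large and anything else below 0.02 N and horizontal distance between lid_large_centre and jar_large_mouth below 0.05 m and z of lid_large_centre in the frame of jar_large_mouth above 0.036 m) or (contact force between lid_small and anything else below 0.02 N and horizontal distance between lid_small_centre and jar_small_mouth below 0.05 m and z of lid_small_centre in the frame of jar_small_mouth above 0.036 m) or (contact force between lid_square and anything else below 0.02 N and horizontal distance between lid_square_centre and jar_square_mouth below 0.05 m and z of lid_square_centre in the frame of jar_square_mouth above 0.036 m) or (contact force between lid_oblong and anything else below 0.02 N and horizontal distance between lid_oblong_centre and jar_oblong_mouth below 0.05 m and z of lid_oblong_centre in the frame of jar_oblong_mouth above 0.036 m)).
It fails at once if the pepper mill was moved more than 3 cm or tipped (distance of pepper_mill_centre from where it was at the start of the episode above 0.03 m or angle between pepper_mill_centre's own z axis and vertical above 0.3 rad).
It fails at once if the mug was moved more than 3 cm or tipped (distance of heart_mug_centre from where it was at the start of the episode above 0.03 m or angle between heart_mug_centre's own z axis and vertical above 0.3 rad).
It also fails if it takes over 96 s, if anything falls off the work surface, if the arm or the gripper's body presses on something with over 40 N, if the wrist force passes 120 N, or if a joint passes its speed limit or range.

## Working session

There is one attempt and no reset: what is moved stays moved. The work goes in short steps, Python scripts to look and compute and a shell command to move; the robot and the scene stay as the last step left them, time stands still between calls to the robot, and variables do not carry over. Pictures are saved under pics/ and viewed, at most 14 in all, crops included, and the job is handed in when it is done.

```bash
mkdir -p pics; ls
cat > h.py <<'E'
import numpy as np, cv2
from plant import ctrl
def look(n, f=None):
    im,d=ctrl.read_camera(n)
    if f: cv2.imwrite('pics/'+f, im[:,:,::-1])
    return im,d
def cloud(n,d):
    i=ctrl.camera_info(n);K=np.array(i['K']);D=np.array(i['D'],float);T=np.array(i['camera_from_world'])
    h,w=d.shape
    u,v=np.meshgrid(np.arange(w),np.arange(h))
    p=cv2.undistortPoints(np.stack([u,v],-1).reshape(-1,1,2).astype(float),K,D).reshape(h,w,2)
    P=np.concatenate([p*d[...,None],d[...,None]],-1)
    R,t=T[:3,:3],T[:3,3]
    W=(P-t)@R
    W[d<=0]=np.nan
    return W
E
python3 - <<'E'
from h import *
for n in('scene','top'):
    im,d=look(n,n+'0.png'); np.save(n+'0.npy',cloud(n,d)); cv2.imwrite
    np.save(n+'0im.npy',im)
    T=np.array(ctrl.camera_info(n)['camera_from_world']); print(n,-T[:3,:3].T@T[:3,3],T[:3,:3].round(2).tolist())
s=ctrl.get_state(); print(s, ctrl.tcp_to_grasp)
E
```

```text
pics
scene [ 0.11218327 -0.63106265  0.83951469] [[0.83, -0.56, 0.02], [-0.37, -0.57, -0.73], [0.42, 0.6, -0.68]]
top [0.37606796 0.02797547 1.42303139] [[-0.03, -1.0, -0.0], [-0.99, 0.03, -0.13], [0.13, 0.0, -0.99]]
{'time': 0.1, 'qpos': array([ 1.17096839e+00,  2.87105297e-01,  1.57800482e+00,  6.09003607e-06,
        1.27857650e+00, -1.49995609e-01]), 'dq': array([-0.00050398, -0.0003677 , -0.00498302,  0.0018037 , -0.00321507,
       -0.00156308]), 'joint_efforts': array([ 9.15586497e-04, -4.07293081e+01, -2.93700886e+01, -1.40161451e-04,
        3.32360229e-03,  3.06357879e-05]), 'eef_pos': array([0.16660629, 0.65346405, 0.20338068]), 'tcp_rot': array([ 1.24592356e-01,  9.92207462e-01, -1.00687840e-03, -2.87022185e-04]), 'contact_force': array([ 0.10223322, -0.13940604, -0.15590876]), 'wrist_torque': array([-0.04900428, -0.00947912, -0.01050314]), 'finger_force': 0.0, 'opening': 0.9987352410303133} 0.0187
```

View pics/scene0.png

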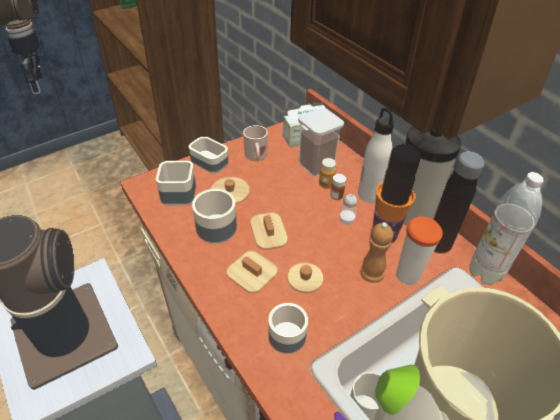

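View pics/top0.png

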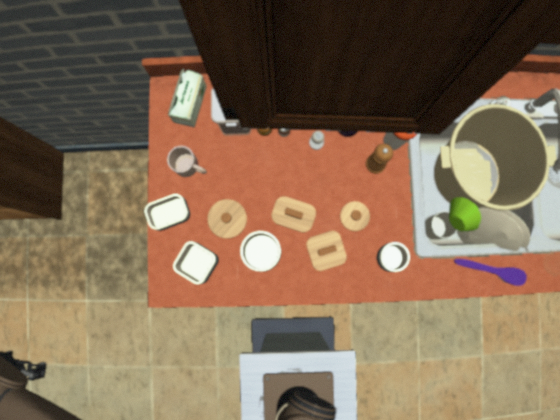

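The scene shows four jars: large (top picture 261,251), small (394,257), square (195,263) and oblong (167,212). The lids are large (227,218), oblong (294,214), small (355,215) and square (327,251). The mill is at (380,157), the mug at (182,160), and the arm is out of the way.

```bash
cat > meas.py <<'E'
from h import *
J={'large':((261,251),.095),'small':((394,257),.075),'square':((195,263),.085),'oblong':((167,212),.058)}
L={'large':(227,218),'small':(355,215),'square':(327,251),'oblong':(294,214)}
def fit(P):
    P=(P[:,:2]*1000).astype(np.float32)
    c,r=cv2.minEnclosingCircle(P); b=cv2.minAreaRect(P)
    return 'n%d circ %s r%.1f rect %s %s a%.1f'%(len(P),np.round(c,1),r,np.round(b[0],1),np.round(b[1],1),b[2])
def near(W,u,v,r,lo,hi):
    h,w=W.shape[:2]; uu,vv=np.meshgrid(np.arange(w),np.arange(h))
    m=((uu-u)**2+(vv-v)**2<r*r)&(W[...,2]>lo)&(W[...,2]<hi)
    m=m.astype(np.uint8); n,lab,st,_=cv2.connectedComponentsWithStats(m,connectivity=8)
    k=1+np.argmax(st[1:,4]); return W[lab==k]
if __name__=='__main__':
    W=np.load('top0.npy')
    for k,((u,v),h) in J.items():
        P=near(W,u,v,32,h-.012,h+.012); print('jar',k,fit(P),'z',np.median(P[:,2]).round(4))
    for k,(u,v) in L.items():
        P=near(W,u,v,26,.014,.033);G=near(W,u,v,15,.042,.06); print('lid',k,fit(P),'z',np.median(P[:,2]).round(4)); print('   grip',fit(G),np.median(G[:,2]).round(4))
    print('mill',np.nanmedian(W[150:154,383:387],(0,1)), 'mug',np.nanmedian(W[157:163,178:186],(0,1)))
E
python3 meas.py
```

```text
jar large n293 circ [427.1  87.5] r52.1 rect [426.9  87.2] [100.8 103.4] a88.9 z 0.0944
jar small n230 circ [ 402.3 -266.1] r40.0 rect [ 401.9 -266.1] [75.5 76.8] a21.1 z 0.0741
jar square n322 circ [402.  263.2] r56.7 rect [401.  262.6] [92.5 90.4] a57.4 z 0.0842
jar oblong n319 circ [539.  344.3] r58.5 rect [540.4 343.9] [ 77.6 110.3] a19.1 z 0.0566
lid large n1122 circ [520.8 181. ] r54.2 rect [520.9 180.7] [105.5 107.8] a89.2 z 0.0228
   grip n86 circ [520.9 180.1] r14.0 rect [520.2 180.6] [27.1 24.2] a84.5 0.0499
lid small n610 circ [ 519.  -169.1] r41.4 rect [ 519.8 -169.9] [81.  80.5] a88.2 z 0.0229
   grip n85 circ [ 518.9 -168.8] r13.9 rect [ 518.9 -169.3] [24.7 27.1] a42.7 0.0498
lid square n1033 circ [425.5 -87.8] r58.1 rect [426.1 -88.2] [95.6 93.7] a15.2 z 0.0229
   grip n115 circ [426.1 -87.8] r23.5 rect [426.2 -87.8] [16.9 46.7] a16.7 0.0492
lid oblong n1012 circ [528.   -2.7] r60.5 rect [528.2  -2.5] [114.5  79.4] a70.2 z 0.0229
   grip n121 circ [529.2  -2.6] r24.8 rect [528.1  -2.2] [49.4 17.9] a71.8 0.0499
mill [ 0.66527958 -0.23282034  0.16177993] mug [0.69329449 0.31049455 0.00522607]
```

```bash
cat > to.py <<'E'
# usage: to.py x y z(mm) heading_of_tool_y(deg) -> slide cm, turn rad
import sys
from h import *
from scipy.spatial.transform import Rotation as R
x,y,z,a=map(float,sys.argv[1:5]); s=ctrl.get_state(); M=R.from_quat(s['tcp_rot']).as_matrix()
p=np.array(s['eef_pos'])*1000; h=np.degrees(np.arctan2(M[1,1],M[0,1]))
t=(h-a+90)%180-90
print('t%.1f at'%s['time'],p.round(1),'head %.1f tilt %.4f'%(h,np.hypot(M[0,2],M[1,2])),'| slide cm',(M.T@(np.array([x,y,z])-p)/10).round(2),'turn %.3f'%np.radians(t),'| q',np.round(s['qpos'],2),'F',s['contact_force'].round(1),'open %.3f grip %.1f'%(s['opening'],s['finger_force']))
E
python3 to.py 520.7 180.7 110 30
```

```text
t0.1 at [166.6 653.5 203.4] head 75.7 tilt 0.0021 | slide cm [-46.   -37.03   9.4 ] turn 0.797 | q [ 1.17  0.29  1.58  0.    1.28 -0.15] F [ 0.1 -0.1 -0.2] open 0.999 grip 0.0
```

```bash
python3 -m inch '[{"slide":[-10,-8,0],"turn":0.2,"grip":4.5},{"slide":[-20,-16,0],"turn":0.4,"grip":4.5},{"slide":[-30,-24,0],"turn":0.6,"grip":4.5},{"slide":[-40,-32,0],"turn":0.8,"grip":4.5},{"slide":[-46,-37,0],"turn":0.8,"grip":4.5},{"slide":[-46,-37,0],"turn":0.8,"grip":4.5},{"slide":[-46,-37,0],"turn":0.8,"grip":4.5},{"slide":[-46,-37,0],"turn":0.8,"grip":4.5},{"slide":[-46,-37,0],"turn":0.8,"grip":4.5},{"slide":[-46,-37,0],"turn":0.8,"grip":4.5},{"slide":[-46,-37,0],"turn":0.8,"grip":4.5},{"slide":[-46,-37,0],"turn":0.8,"grip":4.5},{"slide":[-46,-37,3],"turn":0.8,"grip":4.5},{"slide":[-46,-37,7],"turn":0.8,"grip":4.5},{"slide":[-46,-37,9.4],"turn":0.8,"grip":4.5},{"slide":[-46,-37,9.4],"turn":0.8,"grip":4.5},{"slide":[-46,-37,9.4],"turn":0.8,"grip":4.5}]' 30; python3 to.py 520.7 180.7 28 30
```

```text
time: 1.8
eef_pos: [0.521, 0.1818, 0.1106]
tcp_rot: [0.501, 0.865, -0.0, -0.0]
contact_force: [-0.7, 0.2, 0.1]
opening: 0.524
finger_force: 0.0
t1.8 at [521.  181.8 110.6] head 29.9 tilt 0.0008 | slide cm [-0.08 -0.07  8.26] turn -0.003 | q [ 0.15  0.12  1.96 -0.    1.07 -0.37] F [-0.7  0.2  0.1] open 0.524 grip 0.0
```

```bash
python3 -m inch '[{"slide":[-0.1,-0.1,3],"turn":0,"grip":4.5},{"slide":[-0.1,-0.1,5.5],"turn":0,"grip":4.5},{"slide":[-0.1,-0.1,7],"turn":0,"grip":4.5},{"slide":[-0.1,-0.1,8.2],"turn":0,"grip":4.5},{"slide":[-0.1,-0.1,8.2],"turn":0,"grip":4.5},{"slide":[-0.1,-0.1,8.2],"turn":0,"grip":1},{"slide":[-0.1,-0.1,8.2],"turn":0,"grip":1},{"slide":[-0.1,-0.1,8.2],"turn":0,"grip":1},{"slide":[-0.1,-0.1,8.2],"turn":0,"grip":1},{"slide":[-0.1,-0.1,8.2],"turn":0,"grip":1},{"slide":[-0.1,-0.1,8.2],"turn":0,"grip":1},{"slide":[-0.1,-0.1,8.2],"turn":0,"grip":1}]' 40; python3 to.py 520.7 180.7 150 30
```

```text
time: 3.0
eef_pos: [0.5207, 0.1804, 0.0287]
tcp_rot: [0.501, 0.865, -0.0, 0.0]
contact_force: [-0.2, 0.0, 0.3]
opening: 0.117
finger_force: 0.0
t3.0 at [520.7 180.4  28.7] head 29.9 tilt 0.0000 | slide cm [ 2.000e-02  1.000e-02 -1.213e+01] turn -0.003 | q [ 0.15  0.23  2.   -0.    0.91 -0.37] F [-0.2  0.   0.3] open 0.117 grip 0.0
```

Run:
```python
from h import *
im,d=look('scene'); c=im[130:270,150:350]; cv2.imwrite('pics/s1.png',cv2.resize(c,(800,560))[:,:,::-1])
```

```text
(no output)
```

View pics/s1.png

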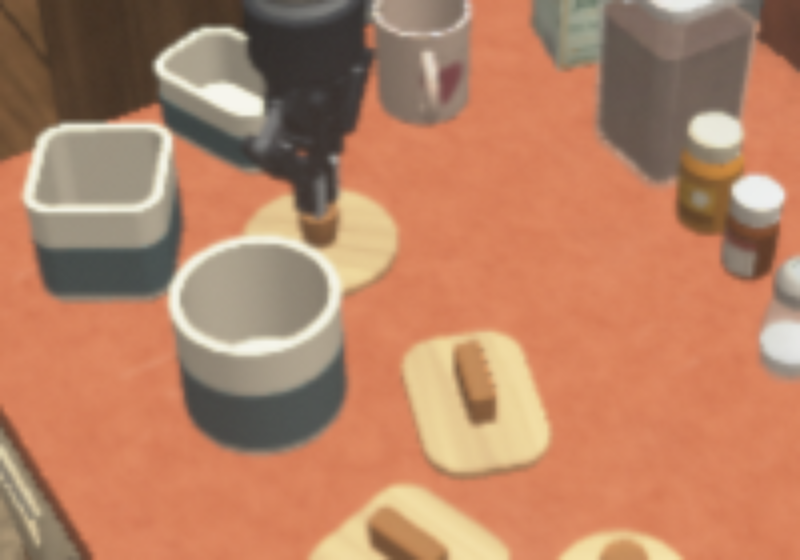

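Closed fingers at (318,210) seem to end above the grip or beside it, so nothing is held. I'll measure where the fingertips really are.

Run:
```python
from h import *
import meas
for n in('scene','top'):
    im,d=look(n);W=cloud(n,d)
    if n=='scene':
        for v in range(172,194,2):
            print(v,[(int(u),im[v,u].tolist(),(W[v,u]*1000).round().tolist()) for u in range(224,238,4)])
    P=W[np.isfinite(W[...,2])]
    m=(np.hypot(P[:,0]-.5207,P[:,1]-.1804)<.03)
    print(n,'pts',m.sum(),np.histogram(P[m][:,2]*1000,bins=range(0,150,10)))
```

```text
172 [(224, [64, 56, 52], [495.0, 154.0, 116.0]), (228, [63, 56, 51], [511.0, 164.0, 102.0]), (232, [63, 54, 50], [529.0, 176.0, 86.0]), (236, [211, 124, 90], [588.0, 265.0, -3.0])]
174 [(224, [64, 55, 52], [493.0, 152.0, 112.0]), (228, [69, 61, 58], [510.0, 163.0, 97.0]), (232, [66, 57, 53], [527.0, 174.0, 81.0]), (236, [215, 129, 94], [583.0, 255.0, -2.0])]
176 [(224, [71, 59, 54], [493.0, 153.0, 105.0]), (228, [82, 76, 73], [514.0, 173.0, 81.0]), (232, [67, 58, 54], [528.0, 175.0, 73.0]), (236, [218, 137, 99], [576.0, 244.0, 1.0])]
178 [(224, [74, 60, 53], [502.0, 173.0, 79.0]), (228, [75, 69, 66], [511.0, 167.0, 80.0]), (232, [68, 58, 54], [528.0, 177.0, 64.0]), (236, [233, 205, 152], [558.0, 211.0, 26.0])]
180 [(224, [83, 71, 60], [504.0, 178.0, 68.0]), (228, [73, 65, 62], [512.0, 170.0, 70.0]), (232, [100, 81, 67], [528.0, 177.0, 57.0]), (236, [233, 210, 154], [555.0, 206.0, 23.0])]
182 [(224, [136, 114, 89], [502.0, 175.0, 64.0]), (228, [75, 67, 62], [511.0, 168.0, 65.0]), (232, [176, 130, 92], [527.0, 176.0, 51.0]), (236, [229, 200, 148], [551.0, 199.0, 23.0])]
184 [(224, [187
[... 563 characters left out ...]
 203], [507.0, 189.0, 22.0]), (228, [113, 85, 61], [513.0, 176.0, 29.0]), (232, [132, 100, 70], [524.0, 174.0, 25.0]), (236, [229, 201, 148], [534.0, 169.0, 24.0])]
192 [(224, [216, 209, 182], [470.0, 113.0, 91.0]), (228, [230, 220, 191], [512.0, 176.0, 22.0]), (232, [226, 196, 145], [520.0, 168.0, 24.0]), (236, [226, 196, 144], [531.0, 165.0, 21.0])]
scene pts 627 (array([  0,  16, 112,  23,  38,  11,  31,  37,  25,  19,  47,  22,  48,
        40]), array([  0,  10,  20,  30,  40,  50,  60,  70,  80,  90, 100, 110, 120,
       130, 140]))
top pts 597 (array([0, 0, 0, 0, 0, 0, 0, 0, 0, 0, 0, 0, 0, 0]), array([  0,  10,  20,  30,  40,  50,  60,  70,  80,  90, 100, 110, 120,
       130, 140]))
```

The fingertips are at about z = 57 mm, yet the reading says 29 mm. The reported TCP height is therefore about 28 mm low, while x and y agree. The fingers closed just above the grip without touching it. I'll open and go 28 mm lower, watching the force.

```bash
python3 -m inch '[{"slide":[0,0,0],"turn":0,"grip":4.5},{"slide":[0,0,0],"turn":0,"grip":4.5},{"slide":[0,0,0],"turn":0,"grip":4.5},{"slide":[0,0,0],"turn":0,"grip":4.5},{"slide":[0,0,0],"turn":0,"grip":4.5},{"slide":[0,0,0.8],"turn":0,"grip":4.5},{"slide":[0,0,1.5],"turn":0,"grip":4.5},{"slide":[0,0,2.0],"turn":0,"grip":4.5},{"slide":[0,0,2.4],"turn":0,"grip":4.5},{"slide":[0,0,2.7],"turn":0,"grip":4.5},{"slide":[0,0,2.7],"turn":0,"grip":4.5}]' 40; python3 to.py 520.7 180.7 150 30
python3 - <<'E'
from h import *
im,d=look('scene');W=cloud('scene',d)
c=im[130:270,150:350]; cv2.imwrite('pics/s2.png',cv2.resize(c,(800,560))[:,:,::-1])
m=(np.hypot(W[...,0]-.5207,W[...,1]-.1804)<.035)&(im.astype(int).max(-1)<110)&(im.astype(int).max(-1)-im.astype(int).min(-1)<30)
print(np.percentile(W[m][:,2]*1000,[0,1,3,5,10]))
E
```

```text
time: 4.25
eef_pos: [0.5203, 0.1804, 0.001]
tcp_rot: [0.501, 0.865, -0.0, -0.0]
contact_force: [0.4, -1.0, 1.1]
opening: 0.523
finger_force: 0.0
t4.2 at [520.3 180.4   1. ] head 29.9 tilt 0.0011 | slide cm [ 1.00e-02  4.00e-02 -1.49e+01] turn -0.003 | q [ 0.15  0.28  2.   -0.    0.86 -0.37] F [ 0.4 -1.   1.1] open 0.523 grip 0.0
[36.34085513 46.94030808 51.77660313 56.54610849 68.36914716]
```

View pics/s2.png

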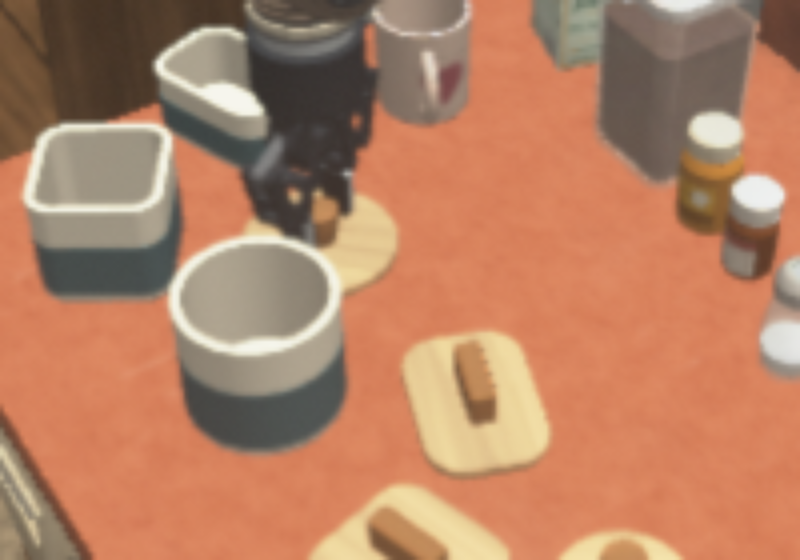

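The fingers now straddle the grip at (320,220), tips at about 35 mm. Close on it and lift.

```bash
python3 -m inch '[{"slide":[0,0,0.2],"turn":0,"grip":4.5},{"slide":[0,0,0.2],"turn":0,"grip":1.5},{"slide":[0,0,0.2],"turn":0,"grip":1.5},{"slide":[0,0,0.2],"turn":0,"grip":1.5},{"slide":[0,0,0.2],"turn":0,"grip":1.5},{"slide":[0,0,0.2],"turn":0,"grip":1.5},{"slide":[0,0,0.2],"turn":0,"grip":1.5},{"slide":[0,0,-0.5],"turn":0,"grip":1.5},{"slide":[0,0,-2],"turn":0,"grip":1.5},{"slide":[0,0,-4],"turn":0,"grip":1.5},{"slide":[0,0,-7],"turn":0,"grip":1.5},{"slide":[0,0,-10],"turn":0,"grip":1.5},{"slide":[0,0,-12],"turn":0,"grip":1.5},{"slide":[0,0,-13],"turn":0,"grip":1.5},{"slide":[0,0,-13],"turn":0,"grip":1.5},{"slide":[0,0,-13],"turn":0,"grip":1.5}]' 40; python3 to.py 427 87.4 130 30
```

```text
time: 5.9
eef_pos: [0.52, 0.1803, 0.1308]
tcp_rot: [0.501, 0.865, -0.0, -0.001]
contact_force: [-0.5, -0.1, -1.4]
opening: 0.303
finger_force: 39.6
t5.9 at [520.  180.3 130.8] head 29.9 tilt 0.0015 | slide cm [ -3.43 -12.69   0.1 ] turn -0.003 | q [ 0.15  0.09  1.95 -0.    1.11 -0.37] F [-0.5 -0.1 -1.4] open 0.303 grip 39.6
```

```bash
python3 -m inch '[{"slide":[-0.3,-1.2,0],"turn":0,"grip":1.5},{"slide":[-0.9,-3.3,0],"turn":0,"grip":1.5},{"slide":[-1.5,-5.7,0],"turn":0,"grip":1.5},{"slide":[-2.2,-8.1,0],"turn":0,"grip":1.5},{"slide":[-2.8,-10.5,0],"turn":0,"grip":1.5},{"slide":[-3.2,-12,0],"turn":0,"grip":1.5},{"slide":[-3.4,-12.7,0],"turn":0,"grip":1.5},{"slide":[-3.4,-12.7,0],"turn":0,"grip":1.5},{"slide":[-3.4,-12.7,1.5],"turn":0,"grip":1.5},{"slide":[-3.4,-12.7,2.2],"turn":0,"grip":1.5},{"slide":[-3.4,-12.7,2.2],"turn":0,"grip":1.5}]' 40; python3 to.py 427 87.4 80 30
cat > chk.py <<'E'
# chk.py cx cy zlo zhi file: fit the held lid's plate seen by both cameras + save picture
import sys; from meas import *
cx,cy,lo,hi=[float(a)/1000 for a in sys.argv[1:5]]
for n in('top','scene'):
    im,d=look(n);W=cloud(n,d); I=im.astype(int)
    m=(np.hypot(W[...,0]-cx,W[...,1]-cy)<.075)&(W[...,2]>lo)&(W[...,2]<hi)&(I[...,0]>I[...,2]+45)
    P=W[m]; 
    if len(P)>8: print(n,fit(P),'z',np.median(P[:,2]).round(4))
    if n=='scene':
        T=ctrl.camera_info(n); p,_=cv2.projectPoints(np.array([[cx,cy,.08]]),cv2.Rodrigues(np.array(T['camera_from_world'])[:3,:3])[0],np.array(T['camera_from_world'])[:3,3],np.array(T['K']),np.array(T['D'],float))
        u,v=p.ravel().astype(int); c=im[max(v-60,0):v+60,max(u-80,0):u+80]; cv2.imwrite('pics/'+sys.argv[5],cv2.resize(c,None,fx=4,fy=4)[:,:,::-1])
E
python3 chk.py 427 87 105 150 s3.png
```

```text
time: 7.0
eef_pos: [0.4265, 0.088, 0.1081]
tcp_rot: [0.501, 0.865, -0.001, -0.002]
contact_force: [-0.5, 0.0, -0.3]
opening: 0.299
finger_force: 39.6
t7.0 at [426.5  88.  108.1] head 29.9 tilt 0.0035 | slide cm [-0.09  0.02  2.81] turn -0.002 | q [-0.03 -0.15  2.23  0.    1.07 -0.55] F [-0.5  0.  -0.3] open 0.299 grip 39.6
top n140 circ [383.  102.5] r29.1 rect [382.7 102.5] [56.2 19.2] a83.5 z 0.131
scene n867 circ [425.3  87.8] r53.9 rect [423.8  82.1] [ 95.3 105.4] a79.0 z 0.1312
```

View pics/s3.png

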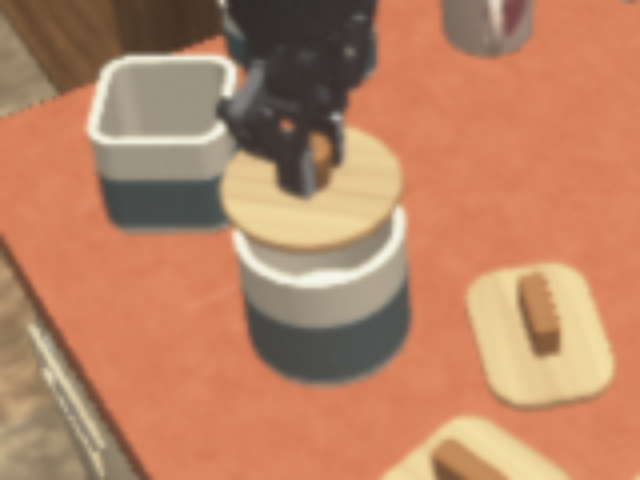

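The lid is level above the large jar, plate top at 131 mm, centred within 2 mm. Lower it to the seat slowly.

```bash
python3 -m inch '[{"slide":[-0.1,0,0.5],"turn":0,"grip":1.5},{"slide":[-0.1,0,1.0],"turn":0,"grip":1.5},{"slide":[-0.1,0,1.5],"turn":0,"grip":1.5},{"slide":[-0.1,0,1.9],"turn":0,"grip":1.5},{"slide":[-0.1,0,2.2],"turn":0,"grip":1.5},{"slide":[-0.1,0,2.4],"turn":0,"grip":1.5},{"slide":[-0.1,0,2.5],"turn":0,"grip":1.5},{"slide":[-0.1,0,2.6],"turn":0,"grip":1.5},{"slide":[-0.1,0,2.6],"turn":0,"grip":1.5}]' 40; python3 to.py 427 87.4 80 30
```

```text
time: 8.0
eef_pos: [0.428, 0.0869, 0.0836]
tcp_rot: [0.501, 0.865, 0.0, 0.0]
contact_force: [-0.4, -0.8, -0.3]
opening: 0.302
finger_force: 39.6
t8.0 at [428.   86.9  83.6] head 29.8 tilt 0.0000 | slide cm [ 0.1  -0.06  0.36] turn -0.003 | q [-0.03 -0.11  2.24  0.    1.01 -0.55] F [-0.4 -0.8 -0.3] open 0.302 grip 39.6
```

```bash
python3 -m inch '[{"slide":[0,0,0.1],"turn":0,"grip":1.5},{"slide":[0,0,0.2],"turn":0,"grip":1.5},{"slide":[0,0,0.3],"turn":0,"grip":1.5},{"slide":[0,0,0.3],"turn":0,"grip":1.5},{"slide":[0,0,0.3],"turn":0,"grip":4.5},{"slide":[0,0,0.3],"turn":0,"grip":4.5},{"slide":[0,0,0.3],"turn":0,"grip":4.5},{"slide":[0,0,0.3],"turn":0,"grip":4.5},{"slide":[0,0,-1],"turn":0,"grip":4.5},{"slide":[0,0,-3],"turn":0,"grip":4.5},{"slide":[0,0,-6],"turn":0,"grip":4.5},{"slide":[0,0,-7],"turn":0,"grip":4.5},{"slide":[0,0,-7],"turn":0,"grip":4.5}]' 40; python3 to.py 528.4 -2.4 80 -19
```

```text
time: 9.3
eef_pos: [0.4296, 0.0868, 0.1561]
tcp_rot: [0.501, 0.865, 0.001, 0.002]
contact_force: [-0.3, 0.0, 0.6]
opening: 0.529
finger_force: 0.0
t9.3 at [429.6  86.8 156.1] head 29.9 tilt 0.0053 | slide cm [-12.64   4.09   7.66] turn 0.853 | q [-0.03 -0.22  2.18 -0.    1.17 -0.55] F [-0.3  0.   0.6] open 0.529 grip 0.0
```

```bash
python3 chk.py 427 87 98 115 s4.png
```

```text
top n134 circ [384.4 101.6] r27.1 rect [383.2 101.8] [51.6 20.4] a88.7 z 0.1041
scene n978 circ [427.1  88. ] r55.6 rect [426.6  87.2] [105.4 106.9] a7.2 z 0.1032
```

The large lid is seated: plate at 103.5 mm, centre within 1 mm. Next is the oblong lid.

```bash
python3 -m inch '[{"slide":[-3,1,0],"turn":0.14,"grip":4.5},{"slide":[-6,2,0],"turn":0.28,"grip":4.5},{"slide":[-9,3,0],"turn":0.42,"grip":4.5},{"slide":[-12,4,0],"turn":0.56,"grip":4.5},{"slide":[-12.6,4.1,2],"turn":0.7,"grip":4.5},{"slide":[-12.6,4.1,5],"turn":0.85,"grip":4.5},{"slide":[-12.6,4.1,8],"turn":0.85,"grip":4.5},{"slide":[-12.6,4.1,9.5],"turn":0.85,"grip":4.5},{"slide":[-12.6,4.1,9.5],"turn":0.85,"grip":4.5},{"slide":[-12.6,4.1,9.5],"turn":0.85,"grip":4.5}]' 40; python3 to.py 528.4 -2.4 -1 -19
```

```text
time: 10.4
eef_pos: [0.5263, -0.0019, 0.0586]
tcp_rot: [0.813, 0.582, -0.0, -0.0]
contact_force: [0.3, 0.2, 0.6]
opening: 0.526
finger_force: 0.0
t10.4 at [526.3  -1.9  58.6] head -18.8 tilt 0.0005 | slide cm [0.02 0.22 5.96] turn 0.003 | q [-0.2   0.13  2.05  0.    0.96  0.13] F [0.3 0.2 0.6] open 0.526 grip 0.0
```

```bash
python3 -m inch '[{"slide":[0,0.2,2],"turn":0,"grip":4.5},{"slide":[0,0.2,3.5],"turn":0,"grip":4.5},{"slide":[0,0.2,4.5],"turn":0,"grip":4.5},{"slide":[0,0.2,5.3],"turn":0,"grip":4.5},{"slide":[0,0.2,5.9],"turn":0,"grip":4.5},{"slide":[0,0.2,5.9],"turn":0,"grip":4.5},{"slide":[0,0.2,5.9],"turn":0,"grip":0.7},{"slide":[0,0.2,5.9],"turn":0,"grip":0.7},{"slide":[0,0.2,5.9],"turn":0,"grip":0.7},{"slide":[0,0.2,5.9],"turn":0,"grip":0.7},{"slide":[0,0.2,5.9],"turn":0,"grip":0.7},{"slide":[0,0.2,5.9],"turn":0,"grip":0.7},{"slide":[0,0.2,5.9],"turn":0,"grip":0.7},{"slide":[0,0.2,5.9],"turn":0,"grip":0.7}]' 40; python3 to.py 528.4 -2.4 -1 -19
```

```text
time: 11.8
eef_pos: [0.5288, -0.0028, 0.0003]
tcp_rot: [0.813, 0.582, 0.0, 0.0]
contact_force: [-0.4, -0.4, 5.1]
opening: 0.2
finger_force: 40.1
t11.8 at [ 5.288e+02 -2.800e+00  3.000e-01] head -18.9 tilt 0.0012 | slide cm [ 0.02 -0.05  0.13] turn 0.003 | q [-0.2   0.24  2.06 -0.    0.85  0.13] F [-0.4 -0.4  5.1] open 0.200 grip 40.1
```

```bash
python3 -m inch '[{"slide":[0,0,-0.5],"turn":0,"grip":0.7},{"slide":[0,0,-2],"turn":0,"grip":0.7},{"slide":[0,0,-4.5],"turn":0,"grip":0.7},{"slide":[0,0,-7.5],"turn":0,"grip":0.7},{"slide":[0,0,-10.5],"turn":0,"grip":0.7},{"slide":[0,0,-13],"turn":0,"grip":0.7},{"slide":[0,0,-14],"turn":0,"grip":0.7},{"slide":[0,0,-14],"turn":0,"grip":0.7}]' 40; python3 to.py 540 344 140 19.1
```

```text
time: 12.6
eef_pos: [0.529, -0.0028, 0.1414]
tcp_rot: [0.813, 0.582, 0.001, 0.001]
contact_force: [0.1, -0.7, -1.3]
opening: 0.202
finger_force: 39.2
t12.6 at [529.   -2.8 141.4] head -18.8 tilt 0.0034 | slide cm [ 33.17 -10.16   0.12] turn -0.662 | q [-0.2   0.02  1.99  0.    1.12  0.13] F [ 0.1 -0.7 -1.3] open 0.202 grip 39.2
```

```bash
python3 -m inch '[{"slide":[1.5,-0.5,0],"turn":-0.03,"grip":0.7},{"slide":[4,-1.2,0],"turn":-0.08,"grip":0.7},{"slide":[7.5,-2.3,0],"turn":-0.15,"grip":0.7},{"slide":[11,-3.4,0],"turn":-0.22,"grip":0.7},{"slide":[14.5,-4.4,0],"turn":-0.29,"grip":0.7},{"slide":[18,-5.5,0],"turn":-0.36,"grip":0.7},{"slide":[21.5,-6.6,0],"turn":-0.43,"grip":0.7},{"slide":[25,-7.7,0],"turn":-0.5,"grip":0.7},{"slide":[28.5,-8.7,0],"turn":-0.57,"grip":0.7},{"slide":[31,-9.5,0],"turn":-0.62,"grip":0.7},{"slide":[32.7,-10,0],"turn":-0.66,"grip":0.7},{"slide":[33.2,-10.2,0],"turn":-0.66,"grip":0.7},{"slide":[33.2,-10.2,1],"turn":-0.66,"grip":0.7},{"slide":[33.2,-10.2,3],"turn":-0.66,"grip":0.7},{"slide":[33.2,-10.2,5],"turn":-0.66,"grip":0.7},{"slide":[33.2,-10.2,6.5],"turn":-0.66,"grip":0.7},{"slide":[33.2,-10.2,6.5],"turn":-0.66,"grip":0.7}]' 40; python3 to.py 540 344 44 19.1; python3 chk.py 540 344 80 130 s5.png
```

```text
time: 14.3
eef_pos: [0.5367, 0.3423, 0.0707]
tcp_rot: [0.582, 0.813, -0.003, -0.002]
contact_force: [-0.6, -0.9, -1.0]
opening: 0.2
finger_force: 39.1
t14.3 at [536.7 342.3  70.7] head 18.9 tilt 0.0071 | slide cm [0.06 0.38 2.67] turn -0.004 | q [ 0.41  0.34  1.76 -0.    1.04  0.08] F [-0.6 -0.9 -1. ] open 0.200 grip 39.1
top n375 circ [544.4 312.8] r40.7 rect [546.7 305.8] [80.3 36.9] a18.4 z 0.093
scene n557 circ [530.4 342.5] r61.5 rect [537.8 345.4] [ 82.4 121.7] a18.0 z 0.0953
```

View pics/s5.png

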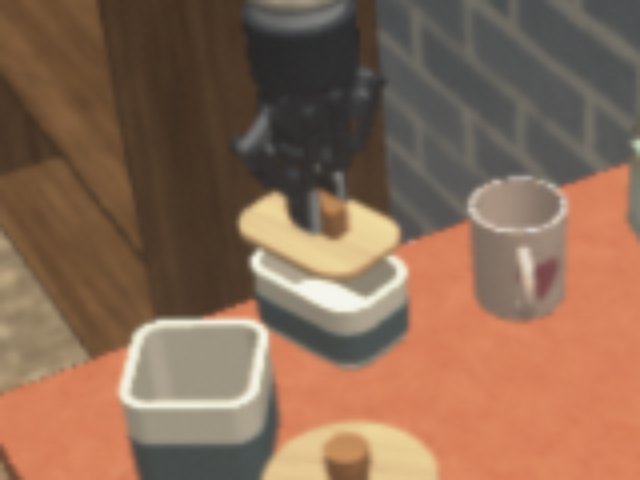

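The oblong lid is level and aligned above its jar, about 3 mm short. Correct and lower.

```bash
python3 to.py 540 344 44 19.1; python3 -m inch '[{"slide":[0,0.2,0.4],"turn":0,"grip":0.7},{"slide":[0,0.2,0.8],"turn":0,"grip":0.7},{"slide":[0,0.2,1.2],"turn":0,"grip":0.7},{"slide":[0,0.2,1.6],"turn":0,"grip":0.7},{"slide":[0,0.2,1.9],"turn":0,"grip":0.7},{"slide":[0,0.2,2.1],"turn":0,"grip":0.7},{"slide":[0,0.2,2.3],"turn":0,"grip":0.7},{"slide":[0,0.2,2.3],"turn":0,"grip":0.7}]' 40; python3 to.py 540 344 44 19.1
```

```text
t14.4 at [538.9 343.8  74.3] head 18.9 tilt 0.0009 | slide cm [-0.01  0.11  3.03] turn -0.003 | q [ 0.41  0.34  1.76 -0.    1.04  0.08] F [-0.1  0.4 -1. ] open 0.201 grip 39.1
time: 15.2
eef_pos: [0.5406, 0.3451, 0.0512]
tcp_rot: [0.581, 0.814, -0.0, -0.0]
contact_force: [-1.1, -0.2, -1.4]
opening: 0.2
finger_force: 39.1
t15.2 at [540.6 345.1  51.2] head 19.0 tilt 0.0006 | slide cm [-0.08 -0.09  0.72] turn -0.002 | q [ 0.41  0.37  1.76 -0.    1.    0.08] F [-1.1 -0.2 -1.4] open 0.200 grip 39.1
```

```bash
python3 -m inch '[{"slide":[0,0,0.2],"turn":0,"grip":0.7},{"slide":[0,0,0.4],"turn":0,"grip":0.7},{"slide":[0,0,0.5],"turn":0,"grip":0.7},{"slide":[0,0,0.6],"turn":0,"grip":0.7},{"slide":[0,0,0.6],"turn":0,"grip":0.7},{"slide":[0,0,0.6],"turn":0,"grip":4.5},{"slide":[0,0,0.6],"turn":0,"grip":4.5},{"slide":[0,0,0.6],"turn":0,"grip":4.5},{"slide":[0,0,0.6],"turn":0,"grip":4.5},{"slide":[0,0,0.6],"turn":0,"grip":4.5},{"slide":[0,0,-1],"turn":0,"grip":4.5},{"slide":[0,0,-3],"turn":0,"grip":4.5},{"slide":[0,0,-7],"turn":0,"grip":4.5},{"slide":[0,0,-11],"turn":0,"grip":4.5},{"slide":[0,0,-11],"turn":0,"grip":4.5}]' 40; python3 to.py 426.1 -88 150 15.7;  python3 chk.py 540 344 55 80 s6.png
```

```text
time: 16.7
eef_pos: [0.5451, 0.3472, 0.1715]
tcp_rot: [0.581, 0.814, 0.007, 0.004]
contact_force: [0.6, -0.3, 0.9]
opening: 0.529
finger_force: 0.0
t16.7 at [545.1 347.2 171.5] head 19.0 tilt 0.0155 | slide cm [-37.28 -25.44   1.71] turn 0.057 | q [ 0.41  0.24  1.69 -0.    1.19  0.08] F [ 0.6 -0.3  0.9] open 0.529 grip 0.0
top n587 circ [544.2 327.7] r45.8 rect [546.8 321.2] [81.2 64.3] a19.6 z 0.0667
scene n550 circ [536.8 346.4] r61.0 rect [540.2 346.3] [ 84.1 117.1] a19.7 z 0.0667
```

The oblong lid is seated (plate at 66.7 mm, 67 expected). Next is the square lid.

```bash
python3 -m inch '[{"slide":[-4,-2.5,0],"turn":0.06,"grip":4.5},{"slide":[-8,-5,0],"turn":0.06,"grip":4.5},{"slide":[-12,-7.5,0],"turn":0.06,"grip":4.5},{"slide":[-16,-10,0],"turn":0.06,"grip":4.5},{"slide":[-20,-12.8,0],"turn":0.06,"grip":4.5},{"slide":[-24,-15.6,0],"turn":0.06,"grip":4.5},{"slide":[-28,-18.5,0],"turn":0.06,"grip":4.5},{"slide":[-32,-21.5,0],"turn":0.06,"grip":4.5},{"slide":[-36,-24.5,1],"turn":0.06,"grip":4.5},{"slide":[-37.3,-25.4,3],"turn":0.06,"grip":4.5},{"slide":[-37.3,-25.4,7],"turn":0.06,"grip":4.5},{"slide":[-37.3,-25.4,10.5],"turn":0.06,"grip":4.5},{"slide":[-37.3,-25.4,10.5],"turn":0.06,"grip":4.5},{"slide":[-37.3,-25.4,10.5],"turn":0.06,"grip":4.5}]' 40; python3 to.py 426.1 -88 0 15.7
```

```text
time: 18.2
eef_pos: [0.4208, -0.0897, 0.0559]
tcp_rot: [0.605, 0.796, -0.0, -0.002]
contact_force: [-0.4, -0.2, -0.6]
opening: 0.528
finger_force: 0.0
t18.2 at [420.8 -89.7  55.9] head 15.5 tilt 0.0032 | slide cm [0.01 0.57 5.59] turn -0.003 | q [-0.45 -0.08  2.27 -0.    0.95 -0.72] F [-0.4 -0.2 -0.6] open 0.528 grip 0.0
```

```bash
python3 -m inch '[{"slide":[0,0.5,1],"turn":0,"grip":4.5},{"slide":[0,0.5,2.5],"turn":0,"grip":4.5},{"slide":[0,0.5,3.8],"turn":0,"grip":4.5},{"slide":[0,0.5,4.8],"turn":0,"grip":4.5},{"slide":[0,0.5,5.5],"turn":0,"grip":4.5},{"slide":[0,0.5,5.6],"turn":0,"grip":4.5},{"slide":[0,0.5,5.6],"turn":0,"grip":0.7},{"slide":[0,0.5,5.6],"turn":0,"grip":0.7},{"slide":[0,0.5,5.6],"turn":0,"grip":0.7},{"slide":[0,0.5,5.6],"turn":0,"grip":0.7},{"slide":[0,0.5,5.6],"turn":0,"grip":0.7},{"slide":[0,0.5,5.6],"turn":0,"grip":0.7},{"slide":[0,0.5,5.6],"turn":0,"grip":0.7},{"slide":[0,0.5,5.6],"turn":0,"grip":0.7}]' 40; python3 to.py 426.1 -88 170 15.7
```

```text
time: 19.6
eef_pos: [0.4273, -0.0891, 0.0013]
tcp_rot: [0.605, 0.796, 0.0, 0.001]
contact_force: [0.6, 0.4, 6.6]
opening: 0.201
finger_force: 40.5
t19.6 at [427.3 -89.1   1.3] head 15.5 tilt 0.0014 | slide cm [  0.13  -0.07 -16.87] turn -0.003 | q [-0.44  0.04  2.28  0.    0.82 -0.71] F [0.6 0.4 6.6] open 0.201 grip 40.5
```

```bash
python3 -m inch '[{"slide":[0,0,-0.5],"turn":0,"grip":0.7},{"slide":[0,0,-2],"turn":0,"grip":0.7},{"slide":[0,0,-4.5],"turn":0,"grip":0.7},{"slide":[0,1,-7.5],"turn":0,"grip":0.7},{"slide":[0,3,-10.5],"turn":0,"grip":0.7},{"slide":[0,5.5,-13],"turn":0,"grip":0.7},{"slide":[0.5,8.5,-15],"turn":0,"grip":0.7},{"slide":[1.5,11,-15.5],"turn":0,"grip":0.7},{"slide":[4.5,12,-15.5],"turn":-0.1,"grip":0.7},{"slide":[8,13,-15.5],"turn":-0.18,"grip":0.7},{"slide":[11.5,14,-15.5],"turn":-0.26,"grip":0.7},{"slide":[15,15,-15.5],"turn":-0.34,"grip":0.7},{"slide":[18.4,15.5,-15.5],"turn":-0.42,"grip":0.7},{"slide":[21.5,15,-15.5],"turn":-0.5,"grip":0.7},{"slide":[24.5,13.5,-15.5],"turn":-0.58,"grip":0.7},{"slide":[27.5,11.8,-15.5],"turn":-0.66,"grip":0.7},{"slide":[30.5,9.8,-15.5],"turn":-0.73,"grip":0.7},{"slide":[33,8,-15.5],"turn":-0.73,"grip":0.7},{"slide":[34.6,6.9,-15.5],"turn":-0.73,"grip":0.7},{"slide":[34.6,6.9,-15.5],"turn":-0.73,"grip":0.7}]' 40; python3 to.py 401.3 262.8 105 57.4
```

```text
time: 21.6
eef_pos: [0.3974, 0.2637, 0.154]
tcp_rot: [0.28, 0.96, -0.001, -0.002]
contact_force: [-0.6, 0.5, -2.3]
opening: 0.201
finger_force: 39.6
t21.6 at [397.4 263.7 154. ] head 57.5 tilt 0.0039 | slide cm [-0.39  0.15  4.9 ] turn 0.002 | q [ 0.37 -0.11  2.1   0.    1.16 -0.63] F [-0.6  0.5 -2.3] open 0.201 grip 39.6
```

```bash
python3 -m inch '[{"slide":[-0.3,0.1,1],"turn":0,"grip":0.7},{"slide":[-0.3,0.1,2.5],"turn":0,"grip":0.7},{"slide":[-0.3,0.1,4],"turn":0,"grip":0.7},{"slide":[-0.3,0.1,5],"turn":0,"grip":0.7},{"slide":[-0.3,0.1,5],"turn":0,"grip":0.7},{"slide":[-0.3,0.1,5],"turn":0,"grip":0.7}]' 40; python3 to.py 401.3 262.8 73 57.4;  python3 chk.py 401 263 110 140 s7.png
```

```text
time: 22.2
eef_pos: [0.4039, 0.2618, 0.1053]
tcp_rot: [0.281, 0.96, -0.0, -0.0]
contact_force: [0.3, 0.2, -1.9]
opening: 0.203
finger_force: 39.6
t22.2 at [403.9 261.8 105.3] head 57.3 tilt 0.0007 | slide cm [ 0.27 -0.06  3.23] turn -0.002 | q [ 0.36 -0.04  2.13 -0.    1.05 -0.64] F [ 0.3  0.2 -1.9] open 0.203 grip 39.6
top n259 circ [398.2 253.1] r51.2 rect [393.1 242.8] [60.9 95.2] a63.9 z 0.1265
scene n661 circ [401.8 262. ] r60.1 rect [401.9 261.8] [100.3  95.2] a57.6 z 0.1275
```

View pics/s7.png

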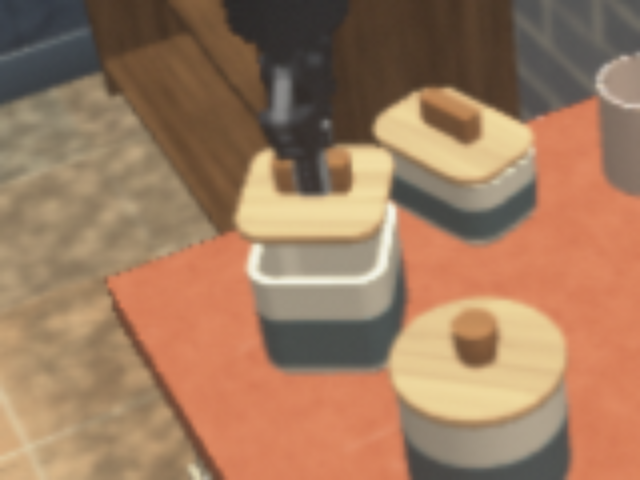

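The square lid is level, square to its jar and centred; the oblong and large jars look properly closed. Lower it.

```bash
python3 -m inch '[{"slide":[0.1,0,0.5],"turn":0,"grip":0.7},{"slide":[0.1,0,1.0],"turn":0,"grip":0.7},{"slide":[0.1,0,1.5],"turn":0,"grip":0.7},{"slide":[0.1,0,1.9],"turn":0,"grip":0.7},{"slide":[0.1,0,2.3],"turn":0,"grip":0.7},{"slide":[0.1,0,2.6],"turn":0,"grip":0.7},{"slide":[0.1,0,2.7],"turn":0,"grip":0.7},{"slide":[0.1,0,2.7],"turn":0,"grip":0.7}]' 40; python3 to.py 401.3 262.8 72 57.4
```

```text
time: 23.1
eef_pos: [0.4026, 0.2628, 0.0784]
tcp_rot: [0.281, 0.96, -0.0, -0.0]
contact_force: [1.2, -0.1, -2.2]
opening: 0.202
finger_force: 39.6
t23.1 at [402.6 262.8  78.4] head 57.4 tilt 0.0004 | slide cm [ 0.11 -0.07  0.64] turn -0.001 | q [ 0.37  0.    2.14 -0.    1.   -0.63] F [ 1.2 -0.1 -2.2] open 0.202 grip 39.6
```

```bash
python3 -m inch '[{"slide":[0.1,0,0.2],"turn":0,"grip":0.7},{"slide":[0.1,0,0.4],"turn":0,"grip":0.7},{"slide":[0.1,0,0.5],"turn":0,"grip":0.7},{"slide":[0.1,0,0.55],"turn":0,"grip":0.7},{"slide":[0.1,0,0.55],"turn":0,"grip":0.7},{"slide":[0.1,0,0.55],"turn":0,"grip":4.5},{"slide":[0.1,0,0.55],"turn":0,"grip":4.5},{"slide":[0.1,0,0.55],"turn":0,"grip":4.5},{"slide":[0.1,0,0.55],"turn":0,"grip":4.5},{"slide":[0.1,0,0.55],"turn":0,"grip":4.5},{"slide":[0.1,0,-1],"turn":0,"grip":4.5},{"slide":[0.1,0,-3],"turn":0,"grip":4.5},{"slide":[0.1,0,-6],"turn":0,"grip":4.5},{"slide":[0.1,0,-9],"turn":0,"grip":4.5},{"slide":[0.1,0,-9],"turn":0,"grip":4.5}]' 40; python3 to.py 519 -169.2 160 -30;  python3 chk.py 401 263 85 105 s8.png
```

```text
time: 24.6
eef_pos: [0.4049, 0.2646, 0.1738]
tcp_rot: [0.281, 0.96, 0.003, 0.004]
contact_force: [0.3, -0.6, 0.1]
opening: 0.527
finger_force: 0.0
t24.6 at [404.9 264.6 173.8] head 57.4 tilt 0.0098 | slide cm [-33.   -30.38   1.33] turn 1.525 | q [ 0.37 -0.12  2.07  0.    1.18 -0.63] F [ 0.3 -0.6  0.1] open 0.527 grip 0.0
top n452 circ [401.4 257.2] r54.3 rect [398.8 246.7] [77.3 98.1] a75.0 z 0.0937
scene n697 circ [400.8 263.4] r59.5 rect [400.4 263.6] [100.7  95.1] a57.0 z 0.0936
```

The square lid is seated (plate at 93.7 mm, 94 expected). Last is the small lid.

```bash
python3 -m inch '[{"slide":[-3.3,-3,0],"turn":0.1,"grip":4.5},{"slide":[-6.6,-6,0],"turn":0.2,"grip":4.5},{"slide":[-9.9,-9,0],"turn":0.3,"grip":4.5},{"slide":[-13.2,-12,0],"turn":0.4,"grip":4.5},{"slide":[-16.5,-15,0],"turn":0.5,"grip":4.5},{"slide":[-19.8,-18,0],"turn":0.6,"grip":4.5},{"slide":[-23.1,-21,0],"turn":0.65,"grip":4.5},{"slide":[-26.4,-24.3,0],"turn":0.65,"grip":4.5},{"slide":[-29.7,-27.4,0],"turn":0.65,"grip":4.5},{"slide":[-33,-30.4,0],"turn":0.65,"grip":4.5},{"slide":[-33,-30.4,3],"turn":0.65,"grip":4.5},{"slide":[-33,-30.4,7],"turn":0.65,"grip":4.5},{"slide":[-33,-30.4,10.5],"turn":0.65,"grip":4.5},{"slide":[-33,-30.4,10.5],"turn":0.65,"grip":4.5},{"slide":[-33,-30.4,10.5],"turn":0.65,"grip":4.5}]' 40; python3 to.py 519 -169.2 0 20
```

```text
time: 26.2
eef_pos: [0.5146, -0.17, 0.0623]
tcp_rot: [0.573, 0.82, -0.0, -0.002]
contact_force: [0.3, -0.5, 0.6]
opening: 0.527
finger_force: 0.0
t26.2 at [ 514.6 -170.    62.3] head 20.1 tilt 0.0037 | slide cm [-0.09  0.45  6.23] turn 0.002 | q [-0.51  0.16  2.01  0.    0.98 -0.86] F [ 0.3 -0.5  0.6] open 0.527 grip 0.0
```

```bash
python3 -m inch '[{"slide":[-0.1,0.4,1],"turn":0,"grip":4.5},{"slide":[-0.1,0.4,2.8],"turn":0,"grip":4.5},{"slide":[-0.1,0.4,4.3],"turn":0,"grip":4.5},{"slide":[-0.1,0.4,5.4],"turn":0,"grip":4.5},{"slide":[-0.1,0.4,6.1],"turn":0,"grip":4.5},{"slide":[-0.1,0.4,6.2],"turn":0,"grip":4.5},{"slide":[-0.1,0.4,6.2],"turn":0,"grip":1.5},{"slide":[-0.1,0.4,6.2],"turn":0,"grip":1.5},{"slide":[-0.1,0.4,6.2],"turn":0,"grip":1.5},{"slide":[-0.1,0.4,6.2],"turn":0,"grip":1.5},{"slide":[-0.1,0.4,6.2],"turn":0,"grip":1.5},{"slide":[-0.1,0.4,6.2],"turn":0,"grip":1.5},{"slide":[-0.1,0.4,6.2],"turn":0,"grip":1.5}]' 40; python3 to.py 402.2 -266.1 120 20
```

```text
time: 27.5
eef_pos: [0.5203, -0.1705, 0.0022]
tcp_rot: [0.573, 0.82, 0.0, 0.0]
contact_force: [-0.6, 0.5, 3.2]
opening: 0.296
finger_force: 39.5
t27.5 at [ 520.3 -170.5    2.2] head 20.1 tilt 0.0010 | slide cm [ -4.93 -14.37 -11.79] turn 0.002 | q [-0.5   0.27  2.01 -0.    0.86 -0.85] F [-0.6  0.5  3.2] open 0.296 grip 39.5
```

```bash
python3 -m inch '[{"slide":[0,0,-0.5],"turn":0,"grip":1.5},{"slide":[0,0,-2],"turn":0,"grip":1.5},{"slide":[0,0,-4.5],"turn":0,"grip":1.5},{"slide":[0,0,-7.5],"turn":0,"grip":1.5},{"slide":[0,0,-10.5],"turn":0,"grip":1.5},{"slide":[-0.3,-1,-12],"turn":0,"grip":1.5},{"slide":[-1.2,-3.5,-12],"turn":0,"grip":1.5},{"slide":[-2.2,-6.5,-12],"turn":0,"grip":1.5},{"slide":[-3.2,-9.5,-12],"turn":0,"grip":1.5},{"slide":[-4.2,-12.3,-12],"turn":0,"grip":1.5},{"slide":[-4.7,-13.8,-12],"turn":0,"grip":1.5},{"slide":[-4.9,-14.4,-12],"turn":0,"grip":1.5},{"slide":[-4.9,-14.4,-11],"turn":0,"grip":1.5},{"slide":[-4.9,-14.4,-9.5],"turn":0,"grip":1.5},{"slide":[-4.9,-14.4,-9],"turn":0,"grip":1.5},{"slide":[-4.9,-14.4,-9],"turn":0,"grip":1.5},{"slide":[-4.9,-14.4,-9],"turn":0,"grip":1.5}]' 40; python3 to.py 402.2 -266.1 63 20; python3 chk.py 402 -266 95 130 s9.png
```

```text
time: 29.2
eef_pos: [0.4019, -0.2654, 0.0917]
tcp_rot: [0.572, 0.82, 0.0, -0.0]
contact_force: [0.7, -0.4, -2.0]
opening: 0.295
finger_force: 39.5
t29.2 at [ 401.9 -265.4   91.7] head 20.2 tilt 0.0001 | slide cm [-0.08  0.    2.87] turn 0.003 | q [-0.79 -0.02  2.13  0.    1.02 -1.15] F [ 0.7 -0.4 -2. ] open 0.295 grip 39.5
top n85 circ [ 415.7 -239.9] r22.6 rect [ 417.9 -236.9] [14.9 45.1] a54.0 z 0.1122
scene n762 circ [ 399.8 -264.3] r41.3 rect [ 396.9 -273.2] [61.1 81.8] a72.7 z 0.112
```

View pics/s9.png

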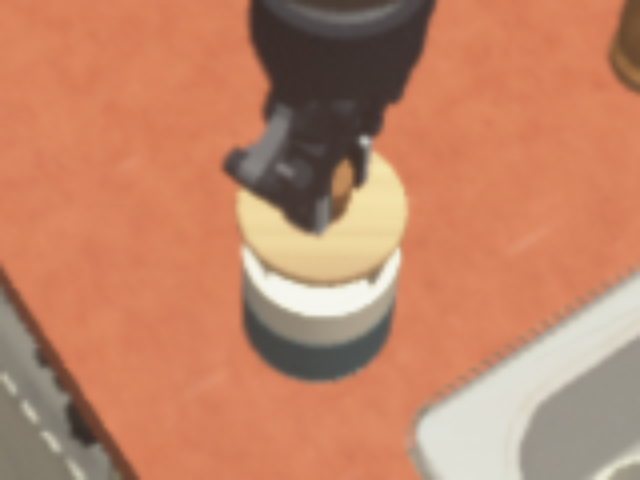

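The small lid is level over its jar, within 2 mm. Lower it.

```bash
python3 -m inch '[{"slide":[-0.1,0.1,0.5],"turn":0,"grip":1.5},{"slide":[-0.1,0.1,1.0],"turn":0,"grip":1.5},{"slide":[-0.1,0.1,1.5],"turn":0,"grip":1.5},{"slide":[-0.1,0.1,1.9],"turn":0,"grip":1.5},{"slide":[-0.1,0.1,2.2],"turn":0,"grip":1.5},{"slide":[-0.1,0.1,2.4],"turn":0,"grip":1.5},{"slide":[-0.1,0.1,2.4],"turn":0,"grip":1.5}]' 40; python3 to.py 402.2 -266.1 63.5 20
```

```text
time: 30.0
eef_pos: [0.4025, -0.2662, 0.0672]
tcp_rot: [0.573, 0.82, 0.0, -0.0]
contact_force: [0.1, -0.2, -1.1]
opening: 0.297
finger_force: 39.5
t30.0 at [ 402.5 -266.2   67.2] head 20.1 tilt 0.0007 | slide cm [ 0.02 -0.03  0.37] turn 0.002 | q [-0.79  0.02  2.15  0.    0.97 -1.15] F [ 0.1 -0.2 -1.1] open 0.297 grip 39.5
```

```bash
python3 -m inch '[{"slide":[0,0,0.1],"turn":0,"grip":1.5},{"slide":[0,0,0.2],"turn":0,"grip":1.5},{"slide":[0,0,0.3],"turn":0,"grip":1.5},{"slide":[0,0,0.3],"turn":0,"grip":1.5},{"slide":[0,0,0.3],"turn":0,"grip":4.5},{"slide":[0,0,0.3],"turn":0,"grip":4.5},{"slide":[0,0,0.3],"turn":0,"grip":4.5},{"slide":[0,0,0.3],"turn":0,"grip":4.5},{"slide":[0,0,0.3],"turn":0,"grip":4.5},{"slide":[0,0,-1],"turn":0,"grip":4.5},{"slide":[0,0,-3],"turn":0,"grip":4.5},{"slide":[0,0,-6],"turn":0,"grip":4.5},{"slide":[0,0,-9],"turn":0,"grip":4.5},{"slide":[0,0,-9],"turn":0,"grip":4.5},{"slide":[0,0,-9],"turn":0,"grip":4.5},{"slide":[0,0,-9],"turn":0,"grip":4.5}]' 40; for a in "402 -266 75 95" "427 87 98 115" "401 263 85 105" "540 344 55 80"; do python3 chk.py $a z.png; done
python3 -c "
from h import *
look('scene','s10.png')"
```

```text
time: 31.6
eef_pos: [0.4022, -0.2658, 0.1569]
tcp_rot: [0.573, 0.82, 0.0, -0.001]
contact_force: [-0.1, -0.4, -0.7]
opening: 0.528
finger_force: 0.0
top n225 circ [ 412.1 -253.3] r36.6 rect [ 418.2 -246. ] [27.9 72.7] a49.9 z 0.0841
scene n1032 circ [ 400.7 -263.6] r41.9 rect [ 400.6 -264.7] [81.8 81.1] a23.4 z 0.0834
top n1279 circ [426.3  85.9] r54.1 rect [425.8  86.2] [105.5 106.9] a44.0 z 0.104
scene n767 circ [423.7  88.4] r55.6 rect [412.2  85.3] [ 76.6 109.8] a14.1 z 0.103
top n1125 circ [398.8 262.2] r58.2 rect [398.9 262.8] [96.2 94.6] a57.1 z 0.0937
scene n567 circ [398.1 261.7] r58.5 rect [397.7 260.6] [92.5 97.3] a55.2 z 0.0936
top n1036 circ [538.3 345.7] r60.2 rect [538.5 345.6] [ 82.2 114.6] a19.7 z 0.0666
```

View pics/s10.png

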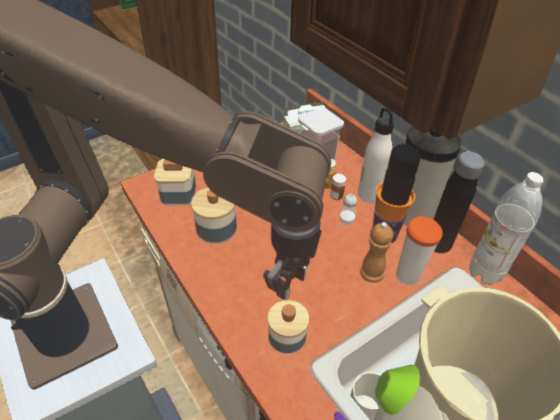

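All the plates lie on their rims (84, 104, 94 and 67 mm) and are centred. In the picture the small jar (288,325), large jar (214,212) and square jar (176,180) are closed, the mill (378,250) still stands in its place, and the gripper is clear. I'm handing it in.

```bash
python3 -c "
from plant import ctrl
print(ctrl.sign_off())"
```

```text
the job is handed in; nothing more can be done
None
```

All four jars are closed with their own lids, each lowered into place with its plate measured flat on the rim and centred within about 3 mm, and the job is handed in at about 32 s (no verdict came back); I never moved near the pepper mill or mug, though the arm hid the mug in the final picture.

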